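# Set out the coating samples by shade

### The arm

A 6-joint arm with a two-finger parallel gripper is mounted at the origin on the work surface. World frame = base frame: x ahead of the robot, y to its left, z up, the work surface at z = 0. Lengths are in m, angles in rad, forces in N, time in s.
With the tool pointing down it reaches from about 0.35 to 0.85 m from the base axis. Payload 8.1 kg.
Tool frame: the origin (TCP) lies at the centre of the arm's flange, where the gripper is bolted on; the fingertips stand 186 mm ahead of it and the grasp point (between the pads) lies 167 mm ahead of it; z points along the fingers, y is the line along which they close (so a half turn about z gives the same grasp; the last joint's range is limited). The gripper opens to 93 mm and grips with 3 to 60 N. Pads are 15 mm wide; open, the fingers measure 128 mm over their backs; the gripper's body (75 mm by 188 mm) begins 65 mm behind the grasp point.
Start: joints at [-1.396, 0.13, 1.488, -0, 1.523, -0.085], TCP at [0.154, -0.58, 0.405] pointing down, gripper open.
Joint ranges: [-2.96, 2.96], [-0.89, 2.26], [0.02, 2.5], [-1.34, 4.48], [0, 2.73], [-2.66, 2.66]. Speed limits (rad/s): [2.39, 2.39, 2.79, 3.14, 3.14, 3.14].

### API

Orientations are given as a rotation vector (axis times angle).
In Python, from bench import bot gives the robot as it stands.
- The arm moves only by the tool play_rows, never from a script. Its argument "series" is a list of rows, each an object with "grip": the gripper's target within -1 to 1 (shut at 1, half-way at 0, fully open at -1); "slide": the shift along the tool's x, y, z in units of 50 mm (1.0 is 50 mm), a list of three; "turn": the turn about the tool's z in units of 0.1 rad (1.0 is 0.1 rad). In form: [{"grip": grip, "slide": [x, y, z], "turn": turn}, ...]. A call has 1 to 8 rows; each row shifts and turns the commanded pose from where the row before left it, along the tool's axes as they then stand; what a row does not reach is not made up. A row lasts 1/10 s, in which the tool goes at most 50 mm and 8.59 degrees, less where a joint would pass 70% of its speed; a pose out of reach is approached as far as the arm can. A call with a number of a shift or a turn outside -1 to 1 is refused whole. A call with a gripper value outside its range is refused whole. The fingers move at their own pace and stop on an object; the grip force is fixed at half the most. Time passes only in rows, so rows that do not move let the fingers close. It gives the time, the measured TCP pose, the force, the opening and the grip force at its end, in the units of the state.
- bot.get_state(): the state, without advancing time (a new reading comes with each control period).
- bot.capture(name): name is "scene" or "top" or "wrist"; returns the picture (384x512x3 uint8, red, green, blue); there is no depth.
- bot.camera_info(name): a dict with "intrinsics" (3x3 intrinsics, pixels), "R" (3x3) and "t" (3): a world point X has camera coordinates R X + t. Camera axes: x right, y down, z forward; pixel columns grow to the right and rows downward; lengths in m; the calibration is good to about 2 mm. A picture is of the moment at which its call begins: read the wrist's pose just before it. camera_info takes no time and is no camera call; for the wrist camera it gives the pose at the moment of the call.
- bot.close_job(): hands the job in; it is judged then, once.
The state is a dict: "time_s": time; "joints": joint angles; "joint_vel": joint speeds; "joint_efforts": joint torques, N m; "eef_pos": TCP position; "eef_rot": TCP orientation; "contact_force": force on the tool from outside, world axes, zero at the start; "wrist_torque": the same for the moment, N m; "opening": finger opening in m; "finger_force": force on a finger pad.
Only numpy, scipy, OpenCV 4.12 (cv2) and the standard library are available. Lean on these libraries where they do the work, as an engineer would, in place of code of your own. Each camera call takes 0.05 s, during which the arm holds its last target. There are 200 camera calls.

### The job

In the lamp workshop, lay the four green coated bar samples flat and lengthwise on the four cork marks, one centred on each, in order of shade: the lightest on the mark at the red knob's end of the rail, the darkest on the mark at the other end. One sample is caught under the rim of the blue lamp foot: draw it straight out without tipping the foot or shifting it from its place. Set each sample down without dropping it.

Things in the scene. Friction and masses are not known exactly. Their poses are not given: they have to be found in the camera images.
- sample_a: the lightest: very pale, nearly white sage coated metal bar sample. Flat bar 100 x 30 x 10 mm (x, y, z), 80 g, one of four alike but for shade. Origin: centre of its underside; x along its length, z up. All four lie flat at the start with x within 0.35 rad of world +x; three on the open table, one (any of the four) with its far end under the lamp foot.
- sample_b: the second lightest: light sage green coated metal bar sample. Flat bar 100 x 30 x 10 mm (x, y, z), 80 g, one of four alike but for shade. Origin: centre of its underside; x along its length, z up. All four lie flat at the start with x within 0.35 rad of world +x; three on the open table, one (any of the four) with its far end under the lamp foot.
- sample_c: the second darkest: middle leaf green coated metal bar sample. Flat bar 100 x 30 x 10 mm (x, y, z), 80 g, one of four alike but for shade. Origin: centre of its underside; x along its length, z up. All four lie flat at the start with x within 0.35 rad of world +x; three on the open table, one (any of the four) with its far end under the lamp foot.
- sample_d: the darkest: almost black green coated metal bar sample. Flat bar 100 x 30 x 10 mm (x, y, z), 80 g, one of four alike but for shade. Origin: centre of its underside; x along its length, z up. All four lie flat at the start with x within 0.35 rad of world +x; three on the open table, one (any of the four) with its far end under the lamp foot.
- mark_1: one of four fixed cork marks, brown, 108 x 38 x 3 mm (x, y, z), standing side by side in a row about 68 mm apart. mark_1 to mark_4 follow one another in order along the row, from -y to +y. Origin: centre of its underside; x along its length (roughly world x), z up, so its top is at 3 mm. A low fixed wooden rail, 25 mm high, runs along the row beyond the marks' far (+x) ends.
- mark_2: one of four fixed cork marks, brown, 108 x 38 x 3 mm (x, y, z), standing side by side in a row about 68 mm apart. mark_1 to mark_4 follow one another in order along the row, from -y to +y. Origin: centre of its underside; x along its length (roughly world x), z up, so its top is at 3 mm. A low fixed wooden rail, 25 mm high, runs along the row beyond the marks' far (+x) ends.
- mark_3: one of four fixed cork marks, brown, 108 x 38 x 3 mm (x, y, z), standing side by side in a row about 68 mm apart. mark_1 to mark_4 follow one another in order along the row, from -y to +y. Origin: centre of its underside; x along its length (roughly world x), z up, so its top is at 3 mm. A low fixed wooden rail, 25 mm high, runs along the row beyond the marks' far (+x) ends.
- mark_4: one of four fixed cork marks, brown, 108 x 38 x 3 mm (x, y, z), standing side by side in a row about 68 mm apart. mark_1 to mark_4 follow one another in order along the row, from -y to +y. Origin: centre of its underside; x along its length (roughly world x), z up, so its top is at 3 mm. A low fixed wooden rail, 25 mm high, runs along the row beyond the marks' far (+x) ends.
- red_knob: fixed red plastic knob, 24 mm across and 22 mm high, standing on the wooden rail, behind mark_1 or behind mark_4 (about 85 mm from that mark's centre, over 200 mm from the other end mark); a like knob in grey stands at the other end. Origin: centre of its underside, 25 mm above the table.
- lamp_foot: loose blue lamp foot, 0.6 kg: disc 130 mm across, rim 12 mm high, brass stub in the middle up to 60 mm. Origin: centre of its underside, z up. Stands on a fixed plywood board 10 mm thick; its near (-x) rim overhangs the board by 40 mm and rests on one sample's end (34 mm under, 66 mm sticking out to -x). It stays level on the board when that sample is drawn out lengthwise towards the robot.
Not all that is in view belongs to the job. Leave any yellow look-alike of the sample_a alone. What is shaped like the sample_b but purple is not meant.

How it is judged:
At the end, for the whole second after the job is handed in: Each sample lies flat, right side up and at rest on its mark, lightest at the red knob's end to darkest at the other: centre within 12 mm, length within 0.2 rad, tilt under 0.08 rad. The lamp foot is at rest, level within 0.05 rad, within 15 mm of where it stood (((horizontal distance between red_knob and mark_1 below 0.15 m and horizontal distance between sample_a and mark_1 below 0.012 m and angle between the x axis of sample_a and the x axis of mark_1, either way round below 0.2 rad and z of sample_a in the frame of mark_1 between 0.001 and 0.0065 m and horizontal distance between sample_b and mark_2 below 0.012 m and angle between the x axis of sample_b and the x axis of mark_2, either way round below 0.2 rad and z of sample_b in the frame of mark_2 between 0.001 and 0.0065 m and horizontal distance between sample_c and mark_3 below 0.012 m and angle between the x axis of sample_c and the x axis of mark_3, either way round below 0.2 rad and z of sample_c in the frame of mark_3 between 0.001 and 0.0065 m and horizontal distance between sample_d and mark_4 below 0.012 m and angle between the x axis of sample_d and the x axis of mark_4, either way round below 0.2 rad and z of sample_d in the frame of mark_4 between 0.001 and 0.0065 m) or (horizontal distance between red_knob and mark_4 below 0.15 m and horizontal distance between sample_a and mark_4 below 0.012 m and angle between the x axis of sample_a and the x axis of mark_4, either way round below 0.2 rad and z of sample_a in the frame of mark_4 between 0.001 and 0.0065 m and horizontal distance between sample_b and mark_3 below 0.012 m and angle between the x axis of sample_b and the x axis of mark_3, either way round below 0.2 rad and z of sample_b in the frame of mark_3 between 0.001 and 0.0065 m and horizontal distance between sample_c and mark_2 below 0.012 m and angle between the x axis of sample_c and the x axis of mark_2, either way round below 0.2 rad and z of sample_c in the frame of mark_2 between 0.001 and 0.0065 m and horizontal distance between sample_d and mark_1 below 0.012 m and angle between the x axis of sample_d and the x axis of mark_1, either way round below 0.2 rad and z of sample_d in the frame of mark_1 between 0.001 and 0.0065 m)) and linear speed of each of sample_a, sample_b, sample_c, sample_d, lamp_foot below 0.01 m/s and angle between each of sample_a, sample_b, sample_c, sample_d's own z axis and vertical below 0.08 rad and distance of lamp_foot from where it was at the start of the episode below 0.015 m and angle between lamp_foot's own z axis and vertical below 0.05 rad); the robot touches nothing.
It fails at once if the lamp foot is shifted by more than 15 mm (distance of lamp_foot from where it was at the start of the episode above 0.015 m).
It fails at once if the lamp foot is tipped by more than 0.1 rad (angle between lamp_foot's own z axis and vertical above 0.1 rad).
It fails at once if a sample is dropped (falls free faster than 0.6 m/s, about 18 mm) ((contact force between sample_a and the fingers below 0.05 N and linear speed of sample_a above 0.6 m/s) or (contact force between sample_b and the fingers below 0.05 N and linear speed of sample_b above 0.6 m/s) or (contact force between sample_c and the fingers below 0.05 N and linear speed of sample_c above 0.6 m/s) or (contact force between sample_d and the fingers below 0.05 N and linear speed of sample_d above 0.6 m/s)).
It also fails if it takes over 106 s, if anything falls off the work surface, if the arm or the gripper's body presses on something with over 40 N, if the wrist force passes 120 N, or if a joint passes its speed limit or range.

## Working session

There is one attempt and no reset: what is moved stays moved. The work goes in short steps, Python scripts to look and compute and a tool call to move; the robot and the scene stay as the last step left them, time stands still between calls to the robot, and variables do not carry over. Pictures are saved under pics/ and viewed, at most 14 in all, crops included, and the job is handed in when it is done.

Besides the shell and the picture viewer there is one more tool, called after "Emit:" as name(argument=value, ...) on one line, values as JSON. play_rows: Moves the arm, as the interface text tells. Shifts and turns lie within -1 to 1; 1 stands for 50 mm of shift or 0.1 rad of turn. Its arguments: {"type":"object","properties":{"series":{"type":"array"}},"required":["series"]}

```bash
ls; mkdir -p pics; python3 - <<'E'
from bench import bot
import cv2
for n in ("top","scene"):
    cv2.imwrite(f"pics/{n}0.png",cv2.resize(bot.capture(n)[:,:,::-1],(800,600),interpolation=cv2.INTER_CUBIC))
    c=bot.camera_info(n);print(c)
s=bot.get_state();print(s)
E
```

```text
pics
{'intrinsics': array([[485.14230486,   0.        , 259.03368802],
       [  0.        , 485.14230486, 193.08816079],
       [  0.        ,   0.        ,   1.        ]]), 'R': array([[ 0.00658953, -0.99978948,  0.01943134],
       [-0.99417296, -0.00864084, -0.10744981],
       [ 0.10759509, -0.01861007, -0.9940206 ]]), 't': array([-0.02386233,  0.49225119,  1.38909114])}
{'intrinsics': array([[379.7166319 ,   0.        , 260.39609793],
       [  0.        , 379.7166319 , 194.25907292],
       [  0.        ,   0.        ,   1.        ]]), 'R': array([[-0.52792653,  0.84920105,  0.0122943 ],
       [ 0.70722882,  0.44758895, -0.54725819],
       [-0.47023502, -0.28021724, -0.83687354]]), 't': array([ 0.26773536, -0.32362569,  1.10281289])}
{'time_s': 0.1, 'joints': array([-1.39639876e+00,  1.31095718e-01,  1.48914787e+00,  4.58980756e-06,
        1.52300040e+00, -8.54180394e-02]), 'joint_vel': array([-0.00011654, -0.00049793, -0.00238078,  0.00159822,  0.00042193,
       -0.00016297]), 'joint_efforts': array([ 5.19648747e-04, -5.61341214e+01, -4.93095446e+01,  7.71464291e-02,
        2.91238603e-02, -2.20662145e-05]), 'eef_pos': array([ 0.15411877, -0.5796627 ,  0.40379844]), 'eef_rot': array([-3.11348514e+00, -4.06756388e-01,  1.08113396e-04]), 'contact_force': array([ 0.07856353,  0.86584588, -0.13489031]), 'wrist_torque': array([-0.06497795,  0.02150597, -0.01941079]), 'finger_force': 0.0, 'opening': 0.09268006146884264}
```

View pics/top0.png

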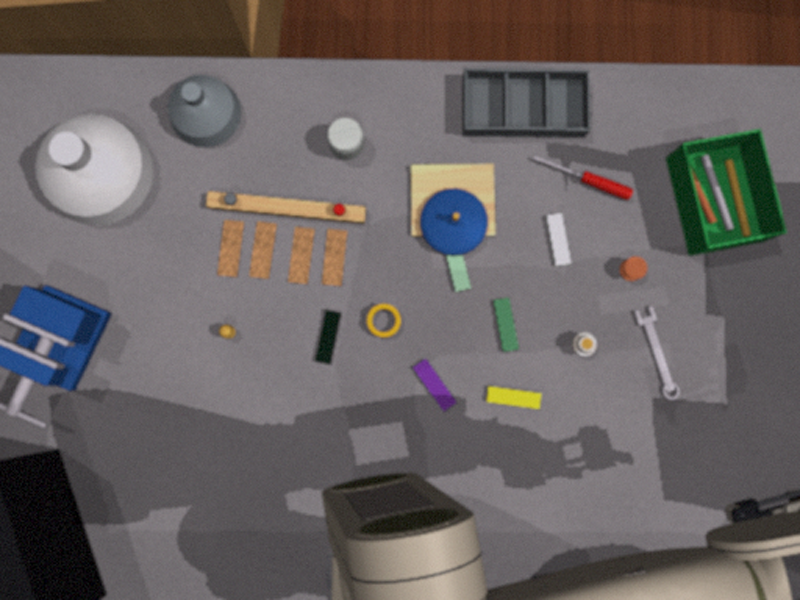

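View pics/scene0.png

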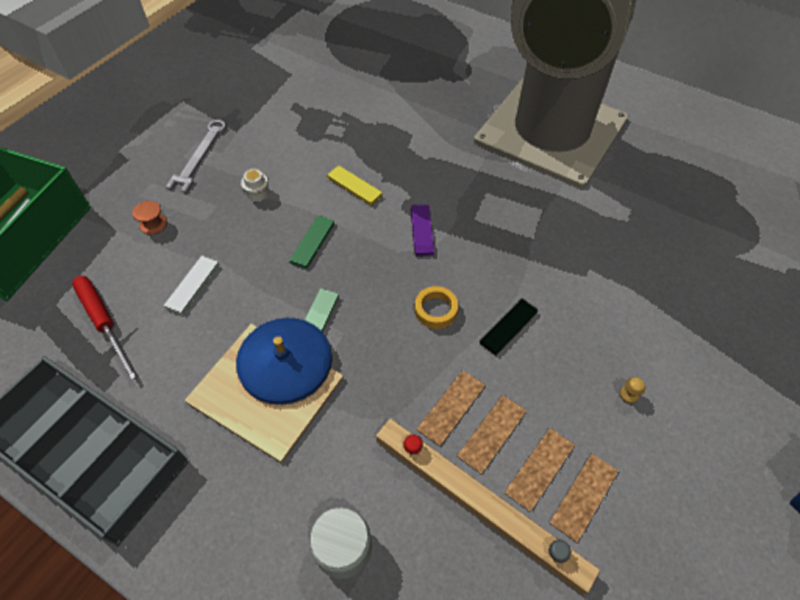

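```bash
cat > h.py <<'E'
import numpy as np,cv2
from bench import bot
def world(uv,z,c):
    uv=np.atleast_2d(np.array(uv,float)); K,R,t=c["intrinsics"],c["R"],c["t"]
    d=np.c_[uv,np.ones(len(uv))]@np.linalg.inv(K).T@R; C=-R.T@t
    return C+d*((z-C[2])/d[:,2])[:,None]
def blob(mask,c,z):
    """centre, long-axis angle, size of a mask's largest blob on plane z"""
    cs,_=cv2.findContours(mask.astype(np.uint8),cv2.RETR_EXTERNAL,cv2.CHAIN_APPROX_NONE)
    k=max(cs,key=cv2.contourArea)
    P=world(k[:,0],z,c)[:,:2]*1000
    (x,y),(w,h),a=cv2.minAreaRect(P.astype(np.float32))
    if w<h: a+=90
    a=(a+90)%180-90
    return round(x),round(y),round(max(w,h)),round(min(w,h)),round(np.radians(a),3)
E
python3 - <<'E'
from h import *
im=bot.capture("top");c=bot.camera_info("top")
cv2.imwrite("pics/c1.png",cv2.resize(im[110:280,130:390,::-1],None,fx=3,fy=3,interpolation=cv2.INTER_CUBIC))
hsv=cv2.cvtColor(im,cv2.COLOR_RGB2HSV)
S=800/512
for n,(u,v),z in [("a",(558,240),.01),("b",(459,275),.01),("c",(506,325),.01),("d",(328,337),.01),("m4",(231,248),.003),("m3",(263,250),.003),("m2",(302,256),.003),("m1",(335,258),.003),("foot",(440,235),.022),("knob",(339,210),.047)]:
    p=(int(u/S),int(v/S)); w=np.array([p[0]-32,p[1]-32])
    sm=cv2.GaussianBlur(im,(0,0),.7 if n[0]!="m" else 1.2).astype(int)
    ref=np.median(sm[p[1]-2:p[1]+3,p[0]-2:p[0]+3].reshape(-1,3),0)
    bg=np.array([100,98,98])
    d=np.abs(sm-ref).sum(2); thr=np.abs(ref-bg).sum()*.5
    m=(d<thr).astype(np.uint8)
    n_,lab=cv2.connectedComponents(m,connectivity=4); m=lab==lab[p[1],p[0]]
    print(n,ref,blob(m,c,z),world(p,z,c).round(3))
E
```

```text
a [205. 202. 209.] (618, -314, 101, 31, np.float64(0.168)) [[ 0.617 -0.313  0.01 ]]
b [145. 181. 152.] (552, -125, 68, 35, np.float64(0.244)) [[ 0.546 -0.121  0.01 ]]
c [ 79. 131.  95.] (454, -212, 99, 27, np.float64(0.179)) [[ 0.452 -0.209  0.01 ]]
d [14. 29. 20.] (428, 125, 97, 29, np.float64(-0.195)) [[0.428 0.126 0.01 ]]
m4 [171. 124.  86.] (596, 313, 109, 40, np.float64(-0.11)) [[0.597 0.314 0.003]]
m3 [174. 126.  87.] (593, 252, 109, 40, np.float64(-0.115)) [[0.592 0.251 0.003]]
m2 [172. 125.  86.] (584, 179, 109, 41, np.float64(-0.12)) [[0.583 0.177 0.003]]
m1 [175. 127.  88.] (580, 115, 109, 40, np.float64(-0.091)) [[0.578 0.114 0.003]]
foot [ 38.  76. 136.] (646, -111, 121, 119, np.float64(0.01)) [[ 0.622 -0.084  0.022]]
knob [183.  36.  30.] (662, 105, 20, 18, np.float64(-1.56)) [[0.662 0.107 0.047]]
```

View pics/c1.png

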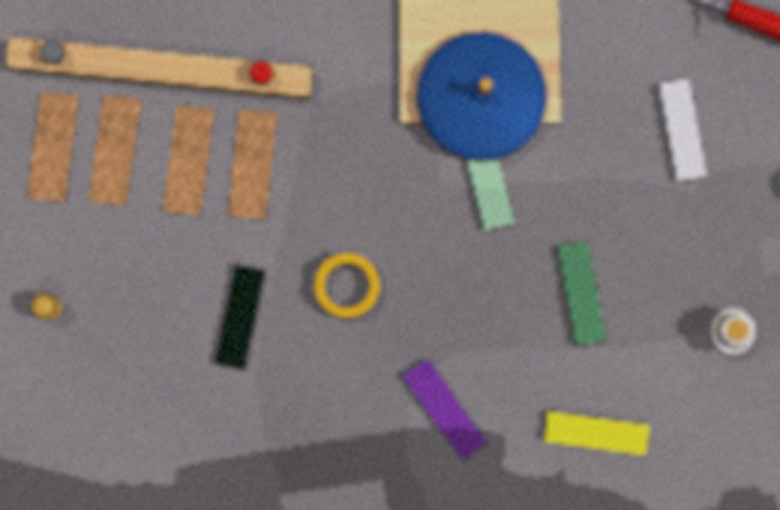

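```bash
cat >> h.py <<'E'
from scipy.spatial.transform import Rotation as Ro
def go(*targets):
    """chained targets (x,y,heading): tool-axis units; xy shift taken before the turn"""
    s=bot.get_state(); R=Ro.from_rotvec(s["eef_rot"]).as_matrix(); p=s["eef_pos"]; h=np.arctan2(R[1,0],R[0,0])
    print("t",s["time_s"],"pos",p.round(4),"head",round(h,3),"tilt",np.round(R[:,2],3),"open",s["opening"])
    for x,y,th in targets:
        d=np.array([x,y])-p[:2]; c,n=np.cos(h),np.sin(h)
        print((x,y,th),"slide",np.round([(d[0]*c+d[1]*n)/.05,(d[0]*n-d[1]*c)/.05],3),"turn",round((h-th)/.1,2))
        p=np.array([x,y,0]);h=th
    print("z to .189:",round((s["eef_pos"][2]-.189)/.05,3))
E
python3 -c "
from h import *
go((.618,-.314,.168),(.580,.115,-.11),(.454,-.212,.179))"
```

```text
t 0.15 pos [ 0.1541 -0.5797  0.4039] head 0.26 tilt [-0.     0.001 -1.   ] open 0.09305096129493534
(0.618, -0.314, 0.168) slide [10.332 -2.753] turn 0.92
(0.58, 0.115, -0.11) slide [ 0.685 -8.586] turn 2.78
(0.454, -0.212, 0.179) slide [-1.787  6.777] turn -2.89
z to .189: 4.299
```

Emit:
play_rows(series=[{"grip": -0.3, "slide": [0.646, -0.172, 0], "turn": 0}, {"grip": -0.3, "slide": [0.646, -0.172, 0.1], "turn": 0}, {"grip": -0.3, "slide": [0.646, -0.172, 0.1], "turn": 0}, {"grip": -0.3, "slide": [0.646, -0.172, 0.1], "turn": 0}, {"grip": -0.3, "slide": [0.646, -0.172, 0.1], "turn": 0}, {"grip": -0.3, "slide": [0.646, -0.172, 0.2], "turn": 0}, {"grip": -0.3, "slide": [0.646, -0.172, 0.2], "turn": 0}, {"grip": -0.3, "slide": [0.646, -0.172, 0.2], "turn": 0}])

```text
time_s: 0.95
eef_pos: [0.3872, -0.4461, 0.3541]
eef_rot: [-3.115, -0.407, 0.0]
contact_force: [0.3, -0.3, 0.7]
opening: 0.0605
finger_force: 0.0
```

Emit:
play_rows(series=[{"grip": -0.3, "slide": [0.646, -0.172, 0.2], "turn": 0}, {"grip": -0.3, "slide": [0.646, -0.172, 0.2], "turn": 0}, {"grip": -0.3, "slide": [0.646, -0.172, 0.2], "turn": 0}, {"grip": -0.3, "slide": [0.646, -0.172, 0.2], "turn": 0}, {"grip": -0.3, "slide": [0.646, -0.172, 0.2], "turn": 0}, {"grip": -0.3, "slide": [0.646, -0.172, 0.2], "turn": 0}, {"grip": -0.3, "slide": [0.646, -0.172, 0.2], "turn": 0.5}, {"grip": -0.3, "slide": [0.646, -0.172, 0.2], "turn": 0.42}])

```text
time_s: 1.75
eef_pos: [0.62, -0.3146, 0.2738]
eef_rot: [-3.13, -0.26, 0.001]
contact_force: [-0.6, -0.8, -0.6]
opening: 0.0606
finger_force: 0.0
```

```bash
python3 -c "
from h import *
im=bot.capture('wrist');cv2.imwrite('pics/w1.png',im[:,:,::-1])
print(bot.camera_info('wrist'))
go((.618,-.314,.168),(.580,.115,-.11),(.454,-.212,.179))"
```

```text
{'intrinsics': array([[286.61551345,   0.        , 252.67744629],
       [  0.        , 286.61551345, 193.3133022 ],
       [  0.        ,   0.        ,   1.        ]]), 'R': array([[ 0.1650029 , -0.98628574, -0.00380481],
       [-0.95285035, -0.16040292,  0.25757933],
       [-0.25465713, -0.03887592, -0.96624966]]), 't': array([-0.40775105,  0.54727063,  0.40718238])}
t 1.8 pos [ 0.6229 -0.3113  0.2714] head 0.166 tilt [-0.001  0.003 -1.   ] open 0.06059293695366857
(0.618, -0.314, 0.168) slide [-0.106  0.038] turn -0.02
(0.58, 0.115, -0.11) slide [ 0.685 -8.586] turn 2.78
(0.454, -0.212, 0.179) slide [-1.787  6.777] turn -2.89
z to .189: 1.649
```

View pics/w1.png

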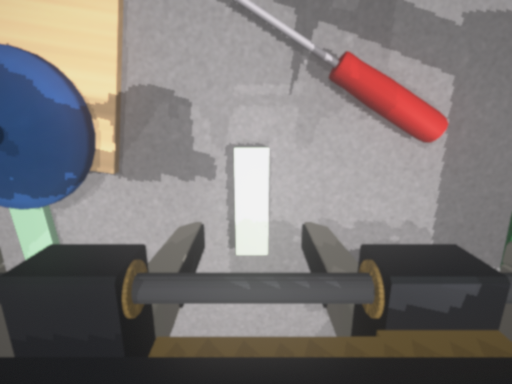

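Emit:
play_rows(series=[{"grip": -0.3, "slide": [-0.1, 0.04, 0.4], "turn": 0}, {"grip": -0.3, "slide": [0, 0, 0.4], "turn": 0}, {"grip": -0.3, "slide": [0, 0, 0.4], "turn": 0}, {"grip": -0.3, "slide": [0, 0, 0.3], "turn": 0}, {"grip": -0.3, "slide": [0, 0, 0], "turn": 0}, {"grip": -0.3, "slide": [0, 0, 0], "turn": 0}])

```text
time_s: 2.4
eef_pos: [0.6144, -0.3184, 0.1997]
eef_rot: [-3.13, -0.263, 0.001]
contact_force: [0.4, -0.9, -0.0]
opening: 0.0605
finger_force: 0.0
```

```bash
python3 -c "
from h import *
im=bot.capture('wrist');cv2.imwrite('pics/w2.png',im[:,:,::-1])
c=dict(intrinsics=np.array([[286.6,0,252.7],[0,286.6,193.3],[0,0,1]]),R=np.array([[ 0.1650029 , -0.98628574, -0.00380481],[-0.95285035, -0.16040292,  0.25757933],[-0.25465713, -0.03887592, -0.96624966]]),t=np.array([-0.40775105,  0.54727063,  0.40718238]))
print(world([[235,148],[270,148],[235,255],[270,255]],.01,c).round(4))
go((.618,-.314,.168),(.580,.115,-.11),(.454,-.212,.179))"
```

```text
[[ 0.6651 -0.2872  0.01  ]
 [ 0.6699 -0.316   0.01  ]
 [ 0.5681 -0.3019  0.01  ]
 [ 0.5735 -0.3337  0.01  ]]
t 2.45 pos [ 0.6148 -0.3187  0.2007] head 0.168 tilt [ 0.001 -0.001 -1.   ] open 0.060365004240215916
(0.618, -0.314, 0.168) slide [ 0.079 -0.082] turn -0.0
(0.58, 0.115, -0.11) slide [ 0.685 -8.586] turn 2.78
(0.454, -0.212, 0.179) slide [-1.787  6.777] turn -2.89
z to .189: 0.234
```

Emit:
play_rows(series=[{"grip": -0.3, "slide": [0.08, -0.12, 0.1], "turn": 0}, {"grip": -0.3, "slide": [0, 0, 0.12], "turn": 0}, {"grip": -0.3, "slide": [0, 0, 0], "turn": 0}, {"grip": 1, "slide": [0, 0, 0], "turn": 0}, {"grip": 1, "slide": [0, 0, 0], "turn": 0}, {"grip": 1, "slide": [0, 0, 0], "turn": 0}, {"grip": 1, "slide": [0, 0, 0], "turn": 0}, {"grip": 1, "slide": [0, 0, 0], "turn": 0}])

```text
time_s: 3.25
eef_pos: [0.6175, -0.312, 0.189]
eef_rot: [3.13, 0.263, 0.0]
contact_force: [-0.5, -0.4, 1.0]
opening: 0.0297
finger_force: 30.0
```

```bash
python3 -c "
from h import *
print(bot.get_state()['finger_force'])
go((.580,.115,-.11),(.454,-.212,.179))"
```

```text
30.00001609325409
t 3.25 pos [ 0.6175 -0.312   0.189 ] head 0.168 tilt [ 0. -0. -1.] open 0.029745884280789392
(0.58, 0.115, -0.11) slide [ 0.687 -8.545] turn 2.78
(0.454, -0.212, 0.179) slide [-1.787  6.777] turn -2.89
z to .189: -0.001
```

Emit:
play_rows(series=[{"grip": 1, "slide": [0, 0, -0.2], "turn": 0}, {"grip": 1, "slide": [0, 0, -0.5], "turn": 0}, {"grip": 1, "slide": [0, 0, -0.6], "turn": 0}, {"grip": 1, "slide": [0, 0, -0.6], "turn": 0}, {"grip": 1, "slide": [0, 0, -0.3], "turn": 0}, {"grip": 1, "slide": [0.049, -0.3, 0], "turn": 0}, {"grip": 1, "slide": [0.049, -0.6, 0], "turn": 0}, {"grip": 1, "slide": [0.049, -0.7, 0], "turn": 0}])

```text
time_s: 4.05
eef_pos: [0.6104, -0.2305, 0.2965]
eef_rot: [-3.129, -0.261, 0.004]
contact_force: [0.3, 0.4, -0.3]
opening: 0.0293
finger_force: 30.0
```

Emit:
play_rows(series=[{"grip": 1, "slide": [0.049, -0.7, 0], "turn": 0}, {"grip": 1, "slide": [0.049, -0.7, 0], "turn": 0}, {"grip": 1, "slide": [0.049, -0.7, 0], "turn": 0}, {"grip": 1, "slide": [0.049, -0.7, 0], "turn": 0}, {"grip": 1, "slide": [0.049, -0.7, 0], "turn": 0}, {"grip": 1, "slide": [0.049, -0.7, 0], "turn": 0}, {"grip": 1, "slide": [0.049, -0.7, 0], "turn": 0}, {"grip": 1, "slide": [0.049, -0.7, 0], "turn": 0}])

```text
time_s: 4.85
eef_pos: [0.5822, 0.0499, 0.2964]
eef_rot: [-3.13, -0.264, 0.005]
contact_force: [0.7, 0.7, -1.3]
opening: 0.0292
finger_force: 30.0
```

Emit:
play_rows(series=[{"grip": 1, "slide": [0.049, -0.6, 0], "turn": 0}, {"grip": 1, "slide": [0.049, -0.5, 0], "turn": 0}, {"grip": 1, "slide": [0.049, -0.245, 0], "turn": 0}, {"grip": 1, "slide": [0, 0, 0], "turn": 0.7}, {"grip": 1, "slide": [0, 0, 0], "turn": 0.8}, {"grip": 1, "slide": [0, 0, 0.3], "turn": 0.7}, {"grip": 1, "slide": [0, 0, 0.3], "turn": 0.58}, {"grip": 1, "slide": [0, 0, 0.1], "turn": 0}])

```text
time_s: 5.65
eef_pos: [0.5785, 0.1149, 0.2606]
eef_rot: [3.136, -0.175, -0.007]
contact_force: [-1.2, -0.1, -1.3]
opening: 0.0296
finger_force: 30.0
```

```bash
python3 -c "
from h import *
im=bot.capture('wrist');cv2.imwrite('pics/w3.png',im[:,:,::-1])
print(bot.camera_info('wrist'))
go((.580,.115,-.11),(.454,-.212,.179))"
```

```text
{'intrinsics': array([[286.61551345,   0.        , 252.67744629],
       [  0.        , 286.61551345, 193.3133022 ],
       [  0.        ,   0.        ,   1.        ]]), 'R': array([[-1.09028734e-01, -9.94038562e-01,  2.68195718e-04],
       [-9.59238971e-01,  1.05282581e-01,  2.62252119e-01],
       [-2.60716956e-01,  2.83357527e-02, -9.64999354e-01]]), 't': array([0.17796646, 0.54786176, 0.39736655])}
t 5.7 pos [0.5786 0.1149 0.2606] head -0.109 tilt [-0.005 -0.001 -1.   ] open 0.02962480402148158
(0.58, 0.115, -0.11) slide [ 0.028 -0.005] turn 0.01
(0.454, -0.212, 0.179) slide [-1.787  6.777] turn -2.89
z to .189: 1.432
```

View pics/w3.png

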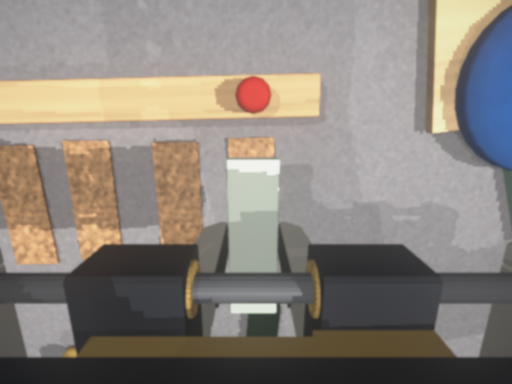

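```bash
python3 -c "
from h import *
c=bot.camera_info('wrist')
print(world([[227,138],[274,138],[152,141],[198,141],[63,142],[108,141],[78,247],[122,245],[18,264],[58,262]],.003,c)[:,:2].round(4))
print(world([[228,167],[280,167]],.0816,c)[:,:2].round(4))
print('bar top far',world([[254,160]],.0816,c).round(4))
"
```

```text
[[0.6332 0.1306]
 [0.629  0.0926]
 [0.6375 0.1917]
 [0.6334 0.1544]
 [0.6446 0.2641]
 [0.6414 0.2274]
 [0.5519 0.2769]
 [0.5495 0.2371]
 [0.5413 0.3362]
 [0.5393 0.2992]]
[[0.6224 0.1246]
 [0.6193 0.0958]]
bar top far [[0.6247 0.1098 0.0816]]
```

Emit:
play_rows(series=[{"grip": 1, "slide": [0.04, -0.02, 0.3], "turn": 0}, {"grip": 1, "slide": [0, 0, 0.4], "turn": 0}, {"grip": 1, "slide": [0, 0, 0.3], "turn": 0}, {"grip": 1, "slide": [0, 0, 0.2], "turn": 0}, {"grip": 1, "slide": [0, 0, 0.05], "turn": 0}, {"grip": 1, "slide": [0, 0, 0], "turn": 0}, {"grip": 1, "slide": [0, 0, 0], "turn": 0}])

```text
time_s: 6.4
eef_pos: [0.5825, 0.116, 0.2021]
eef_rot: [-3.137, 0.173, -0.002]
contact_force: [0.5, 0.4, -0.9]
opening: 0.0295
finger_force: 30.0
```

Emit:
play_rows(series=[{"grip": 1, "slide": [0, 0, 0.1], "turn": 0}, {"grip": 1, "slide": [0, 0, 0.06], "turn": 0}, {"grip": 1, "slide": [0, 0, 0.03], "turn": 0}, {"grip": 1, "slide": [0, 0, 0], "turn": 0}, {"grip": 1, "slide": [0, 0, 0], "turn": 0}])

```text
time_s: 6.9
eef_pos: [0.582, 0.1159, 0.1919]
eef_rot: [3.137, -0.173, -0.0]
contact_force: [-1.5, -0.5, 1.8]
opening: 0.0296
finger_force: 30.0
```

Emit:
play_rows(series=[{"grip": 0.1, "slide": [0, 0, 0], "turn": 0}, {"grip": 0.1, "slide": [0, 0, 0], "turn": 0}, {"grip": 0.1, "slide": [0, 0, 0], "turn": 0}, {"grip": 0.1, "slide": [0, 0, -0.3], "turn": 0}, {"grip": 0.1, "slide": [0, 0, -0.5], "turn": 0}, {"grip": 0.1, "slide": [0, 0, -0.6], "turn": 0}, {"grip": -0.3, "slide": [-0.18, 0.5, 0], "turn": 0}, {"grip": -0.3, "slide": [-0.18, 0.7, 0], "turn": 0}])

```text
time_s: 7.7
eef_pos: [0.5582, 0.0589, 0.2649]
eef_rot: [-3.136, 0.169, -0.007]
contact_force: [-0.6, -1.2, -0.6]
opening: 0.0535
finger_force: 0.0
```

Emit:
play_rows(series=[{"grip": -0.3, "slide": [-0.18, 0.7, 0], "turn": 0}, {"grip": -0.3, "slide": [-0.18, 0.7, 0], "turn": 0}, {"grip": -0.3, "slide": [-0.18, 0.7, 0], "turn": 0}, {"grip": -0.3, "slide": [-0.18, 0.7, 0], "turn": 0}, {"grip": -0.3, "slide": [-0.18, 0.7, 0], "turn": 0}, {"grip": -0.3, "slide": [-0.18, 0.7, 0], "turn": 0}, {"grip": -0.3, "slide": [-0.18, 0.7, 0], "turn": 0}, {"grip": -0.3, "slide": [-0.2, 0.7, 0], "turn": 0}])

```text
time_s: 8.5
eef_pos: [0.4537, -0.2134, 0.2632]
eef_rot: [3.136, -0.173, 0.003]
contact_force: [-0.4, 0.8, 0.4]
opening: 0.0602
finger_force: 0.0
```

Emit:
play_rows(series=[{"grip": -0.3, "slide": [0, 0, 0], "turn": -0.7}, {"grip": -0.3, "slide": [0, 0, 0.3], "turn": -0.8}, {"grip": -0.3, "slide": [0, 0, 0.3], "turn": -0.8}, {"grip": -0.3, "slide": [0, 0, 0.3], "turn": -0.59}, {"grip": -0.3, "slide": [0, 0, 0.2], "turn": 0}, {"grip": -0.3, "slide": [0, 0, 0], "turn": 0}, {"grip": -0.3, "slide": [0, 0, 0], "turn": 0}])

```text
time_s: 9.2
eef_pos: [0.4543, -0.2121, 0.2074]
eef_rot: [3.129, 0.278, 0.001]
contact_force: [0.5, -0.5, 0.3]
opening: 0.0605
finger_force: 0.0
```

```bash
python3 -c "
from h import *
im=bot.capture('wrist');cv2.imwrite('pics/w4.png',im[:,:,::-1])
im=bot.capture('top');cv2.imwrite('pics/t4.png',cv2.resize(im[110:280,130:390,::-1],None,fx=3,fy=3,interpolation=cv2.INTER_CUBIC))
go((.454,-.212,.179),(.593,.252,-.11))"
```

```text
t 9.3 pos [ 0.4546 -0.2122  0.2078] head 0.178 tilt [ 0.001 -0.001 -1.   ] open 0.060307714111022676
(0.454, -0.212, 0.179) slide [-0.011 -0.007] turn -0.01
(0.593, 0.252, -0.11) slide [ 4.388 -8.637] turn 2.89
z to .189: 0.377
```

View pics/t4.png

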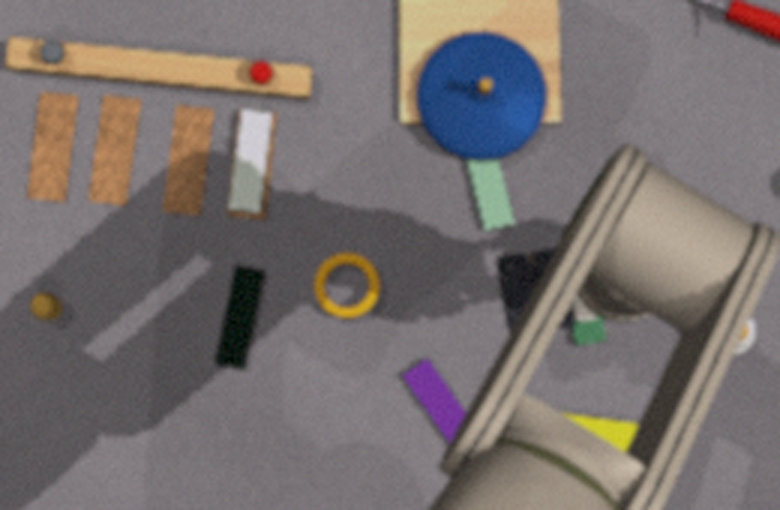

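Emit:
play_rows(series=[{"grip": -0.3, "slide": [0, 0, 0.2], "turn": 0}, {"grip": -0.3, "slide": [0, 0, 0.17], "turn": 0}, {"grip": -0.3, "slide": [0, 0, 0], "turn": 0}, {"grip": 1, "slide": [0, 0, 0], "turn": 0}, {"grip": 1, "slide": [0, 0, 0], "turn": 0}, {"grip": 1, "slide": [0, 0, 0], "turn": 0}, {"grip": 1, "slide": [0, 0, 0], "turn": 0}, {"grip": 1, "slide": [0, 0, 0], "turn": 0}])

```text
time_s: 10.1
eef_pos: [0.4542, -0.212, 0.1884]
eef_rot: [3.129, 0.28, 0.0]
contact_force: [0.5, -0.6, 0.9]
opening: 0.0294
finger_force: 30.0
```

```bash
python3 -c "
from h import *
print(bot.get_state()['finger_force'])
go((.593,.252,-.11))"
```

```text
30.000171661376953
t 10.1 pos [ 0.4542 -0.212   0.1884] head 0.179 tilt [ 0. -0. -1.] open 0.029378177388563746
(0.593, 0.252, -0.11) slide [ 4.383 -8.638] turn 2.89
z to .189: -0.013
```

View pics/w4.png

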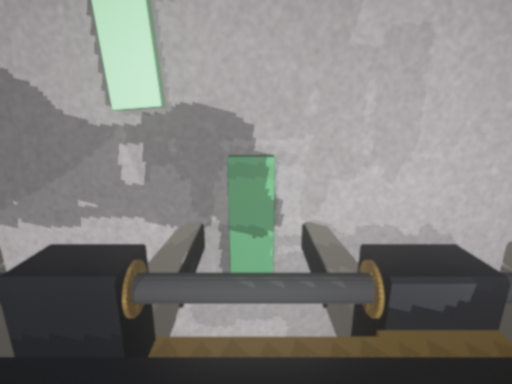

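Emit:
play_rows(series=[{"grip": 1, "slide": [0, 0, -0.2], "turn": 0}, {"grip": 1, "slide": [0, 0, -0.5], "turn": 0}, {"grip": 1, "slide": [0, 0, -0.5], "turn": 0}, {"grip": 1, "slide": [0.15, -0.3, -0.4], "turn": 0}, {"grip": 1, "slide": [0.3, -0.6, 0], "turn": 0}, {"grip": 1, "slide": [0.35, -0.7, 0], "turn": 0}, {"grip": 1, "slide": [0.35, -0.7, 0], "turn": 0}, {"grip": 1, "slide": [0.35, -0.7, 0], "turn": 0}])

```text
time_s: 10.9
eef_pos: [0.5015, -0.0497, 0.2693]
eef_rot: [3.129, 0.28, 0.002]
contact_force: [0.3, -0.5, -0.4]
opening: 0.0294
finger_force: 30.0
```

Emit:
play_rows(series=[{"grip": 1, "slide": [0.35, -0.7, 0], "turn": 0}, {"grip": 1, "slide": [0.35, -0.7, 0], "turn": 0}, {"grip": 1, "slide": [0.35, -0.7, 0], "turn": 0}, {"grip": 1, "slide": [0.35, -0.7, 0], "turn": 0}, {"grip": 1, "slide": [0.35, -0.7, 0], "turn": 0}, {"grip": 1, "slide": [0.35, -0.7, 0], "turn": 0}, {"grip": 1, "slide": [0.35, -0.7, 0], "turn": 0}, {"grip": 1, "slide": [0.3, -0.5, 0], "turn": 0}])

```text
time_s: 11.7
eef_pos: [0.5886, 0.2416, 0.269]
eef_rot: [-3.128, -0.282, -0.001]
contact_force: [0.2, -0.5, -0.1]
opening: 0.0294
finger_force: 30.0
```

Emit:
play_rows(series=[{"grip": 1, "slide": [0.133, -0.238, 0], "turn": 0}, {"grip": 1, "slide": [0, 0, 0], "turn": 0.7}, {"grip": 1, "slide": [0, 0, 0.2], "turn": 0.8}, {"grip": 1, "slide": [0, 0, 0.2], "turn": 0.8}, {"grip": 1, "slide": [0, 0, 0.1], "turn": 0.59}, {"grip": 1, "slide": [0, 0, 0], "turn": 0}, {"grip": 1, "slide": [0, 0, 0], "turn": 0}])

```text
time_s: 12.4
eef_pos: [0.593, 0.2515, 0.2436]
eef_rot: [3.137, -0.171, -0.0]
contact_force: [-0.5, 0.7, -1.2]
opening: 0.0298
finger_force: 30.0
```

```bash
python3 -c "
from h import *
im=bot.capture('wrist');cv2.imwrite('pics/w5.png',im[:,:,::-1])
go((.593,.252,-.11))"
```

```text
t 12.45 pos [0.5932 0.2516 0.2439] head -0.109 tilt [ 0.  0. -1.] open 0.029727202890355266
(0.593, 0.252, -0.11) slide [-0.004 -0.008] turn 0.01
z to .189: 1.098
```

View pics/w5.png

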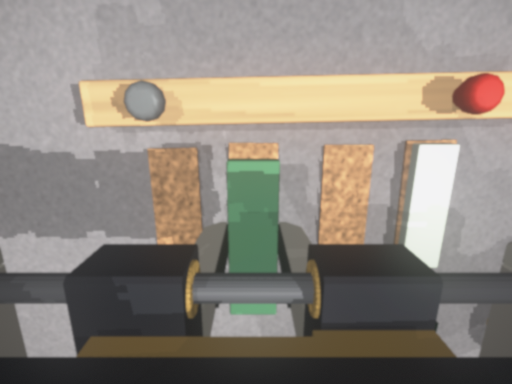

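```bash
python3 -c "
from h import *
c=bot.camera_info('wrist')
u=np.array([np.cos(-.11),np.sin(-.11)])
for n,uv,z,L in [('m1',[[406,141],[457,141]],.003,.054),('a',[[414,144],[457,144]],.013,.05),('m2',[[323,145],[373,145]],.003,.054),('m3',[[229,143],[279,142]],.003,.054),('m4',[[150,150],[198,148]],.003,.054),('c',[[228,160],[279,160]],.065,.05)]:
    w=world(uv,z,c)[:,:2]; print(n,w.round(4).tolist(),(w.mean(0)-L*u).round(4))
"
```

```text
m1 [[0.6332, 0.1312], [0.629, 0.0928]] [0.5774 0.1179]
a [[0.6317, 0.1305], [0.6283, 0.0995]] [0.5803 0.1205]
m2 [[0.637, 0.1939], [0.6329, 0.1561]] [0.5813 0.1809]
m3 [[0.6463, 0.2649], [0.6429, 0.227]] [0.5909 0.2519]
m4 [[0.6476, 0.3257], [0.6451, 0.2889]] [0.5927 0.3132]
c [[0.6419, 0.261], [0.6388, 0.2329]] [0.5906 0.2524]
```

Emit:
play_rows(series=[{"grip": 1, "slide": [0, 0, 0.3], "turn": 0}, {"grip": 1, "slide": [0, 0, 0.3], "turn": 0}, {"grip": 1, "slide": [0, 0, 0.2], "turn": 0}, {"grip": 1, "slide": [0, 0, 0.15], "turn": 0}, {"grip": 1, "slide": [0, 0, 0.06], "turn": 0}, {"grip": 1, "slide": [0, 0, 0.03], "turn": 0}, {"grip": 1, "slide": [0, 0, 0], "turn": 0}, {"grip": 1, "slide": [0, 0, 0], "turn": 0}])

```text
time_s: 13.25
eef_pos: [0.5931, 0.2521, 0.1914]
eef_rot: [-3.137, 0.173, -0.001]
contact_force: [-0.6, -1.2, 0.9]
opening: 0.0295
finger_force: 30.0
```

```bash
python3 -c "
from h import *
print(bot.get_state()['contact_force'])
go((.428,.125,-.195),(.596,.3135,-.11))"
```

```text
[-0.58717593 -1.22554933  0.8697203 ]
t 13.25 pos [0.5931 0.2521 0.1914] head -0.11 tilt [ 0.  0. -1.] open 0.02948641373854524
(0.428, 0.125, -0.195) slide [-3.003  2.889] turn 0.85
(0.596, 0.3135, -0.11) slide [ 2.566 -4.35 ] turn -0.85
z to .189: 0.049
```

Emit:
play_rows(series=[{"grip": 0.1, "slide": [0, 0, 0], "turn": 0}, {"grip": 0.1, "slide": [0, 0, 0], "turn": 0}, {"grip": 0.1, "slide": [0, 0, 0], "turn": 0}, {"grip": 0.1, "slide": [0, 0, -0.3], "turn": 0}, {"grip": 0.1, "slide": [0, 0, -0.5], "turn": 0}, {"grip": 0.1, "slide": [0, 0, -0.4], "turn": 0}, {"grip": 0.1, "slide": [-0.3, 0.3, 0], "turn": 0}, {"grip": -0.3, "slide": [-0.5, 0.5, 0], "turn": 0}])

```text
time_s: 14.05
eef_pos: [0.5499, 0.2172, 0.2542]
eef_rot: [-3.135, 0.172, -0.008]
contact_force: [-1.0, -0.5, 0.8]
opening: 0.0463
finger_force: 0.0
```

Emit:
play_rows(series=[{"grip": -0.3, "slide": [-0.6, 0.6, 0], "turn": 0}, {"grip": -0.3, "slide": [-0.6, 0.6, 0], "turn": 0}, {"grip": -0.3, "slide": [-0.6, 0.6, 0], "turn": 0}, {"grip": -0.3, "slide": [-0.4, 0.29, 0], "turn": 0}, {"grip": -0.3, "slide": [0, 0, 0.3], "turn": 0.85}, {"grip": -0.3, "slide": [0, 0, 0.4], "turn": 0}, {"grip": -0.3, "slide": [0, 0, 0.2], "turn": 0}, {"grip": -0.3, "slide": [0, 0, 0], "turn": 0}])

```text
time_s: 14.85
eef_pos: [0.4274, 0.1248, 0.2055]
eef_rot: [3.126, -0.305, -0.003]
contact_force: [0.0, 0.0, -0.4]
opening: 0.0602
finger_force: 0.0
```

```bash
python3 -c "
from h import *
im=bot.capture('wrist');cv2.imwrite('pics/w6.png',im[:,:,::-1])
go((.428,.125,-.195),(.595,.3135,-.11))"
```

```text
t 14.9 pos [0.4279 0.1249 0.2064] head -0.195 tilt [-0.001 -0.    -1.   ] open 0.06058221715856668
(0.428, 0.125, -0.195) slide [ 0.001 -0.002] turn 0.0
(0.595, 0.3135, -0.11) slide [ 2.546 -4.346] turn -0.85
z to .189: 0.347
```

View pics/w6.png

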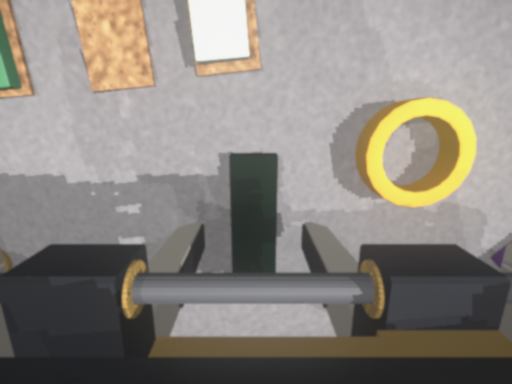

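Emit:
play_rows(series=[{"grip": -0.3, "slide": [0, 0, 0.2], "turn": 0}, {"grip": -0.3, "slide": [0, 0, 0.15], "turn": 0}, {"grip": -0.3, "slide": [0, 0, 0], "turn": 0}, {"grip": 1, "slide": [0, 0, 0], "turn": 0}, {"grip": 1, "slide": [0, 0, 0], "turn": 0}, {"grip": 1, "slide": [0, 0, 0], "turn": 0}, {"grip": 1, "slide": [0, 0, 0], "turn": 0}, {"grip": 1, "slide": [0, 0, 0], "turn": 0}])

```text
time_s: 15.7
eef_pos: [0.4281, 0.1249, 0.189]
eef_rot: [-3.127, 0.306, -0.001]
contact_force: [-0.2, -0.5, 0.7]
opening: 0.0295
finger_force: 30.0
```

Emit:
play_rows(series=[{"grip": 1, "slide": [0, 0, -0.2], "turn": 0}, {"grip": 1, "slide": [0, 0, -0.5], "turn": 0}, {"grip": 1, "slide": [0, 0, -0.5], "turn": 0}, {"grip": 1, "slide": [0.2, -0.35, -0.2], "turn": 0}, {"grip": 1, "slide": [0.3, -0.5, 0], "turn": 0}, {"grip": 1, "slide": [0.35, -0.6, 0], "turn": 0}, {"grip": 1, "slide": [0.35, -0.6, 0], "turn": 0}, {"grip": 1, "slide": [0.35, -0.6, 0], "turn": 0}])

```text
time_s: 16.5
eef_pos: [0.5306, 0.2409, 0.2595]
eef_rot: [-3.126, 0.306, -0.001]
contact_force: [-0.0, 0.3, -0.8]
opening: 0.0295
finger_force: 30.0
```

Emit:
play_rows(series=[{"grip": 1, "slide": [0.35, -0.6, 0], "turn": 0}, {"grip": 1, "slide": [0.35, -0.6, 0], "turn": 0}, {"grip": 1, "slide": [0.3, -0.5, 0], "turn": 0}, {"grip": 1, "slide": [0, 0, 0.2], "turn": -0.85}, {"grip": 1, "slide": [0, 0, 0.2], "turn": 0}, {"grip": 1, "slide": [0, 0, 0.1], "turn": 0}, {"grip": 1, "slide": [0, 0, 0], "turn": 0}, {"grip": 1, "slide": [0, 0, 0], "turn": 0}])

```text
time_s: 17.3
eef_pos: [0.595, 0.3131, 0.2339]
eef_rot: [3.137, -0.175, -0.001]
contact_force: [-0.5, 0.2, -0.4]
opening: 0.0296
finger_force: 30.0
```

```bash
python3 -c "
from h import *
im=bot.capture('wrist');cv2.imwrite('pics/w7.png',im[:,:,::-1])
go((.594,.3135,-.11))"
```

```text
t 17.35 pos [0.5952 0.3132 0.2343] head -0.111 tilt [ 0.  0. -1.] open 0.02973374521922312
(0.594, 0.3135, -0.11) slide [-0.025 -0.004] turn -0.01
z to .189: 0.906
```

View pics/w7.png

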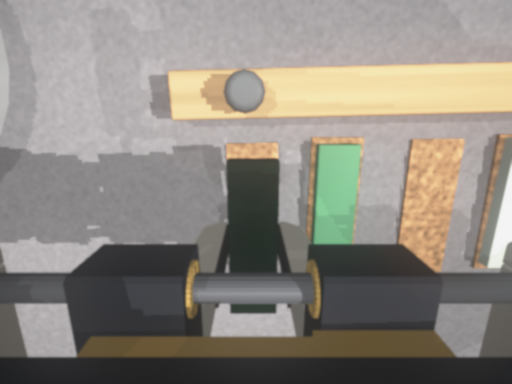

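Emit:
play_rows(series=[{"grip": 1, "slide": [0, 0, 0.25], "turn": 0}, {"grip": 1, "slide": [0, 0, 0.25], "turn": 0}, {"grip": 1, "slide": [0, 0, 0.15], "turn": 0}, {"grip": 1, "slide": [0, 0, 0.1], "turn": 0}, {"grip": 1, "slide": [0, 0, 0.06], "turn": 0}, {"grip": 1, "slide": [0, 0, 0.03], "turn": 0}, {"grip": 1, "slide": [0, 0, 0], "turn": 0}, {"grip": 1, "slide": [0, 0, 0], "turn": 0}])

```text
time_s: 18.15
eef_pos: [0.5954, 0.3136, 0.1921]
eef_rot: [-3.137, 0.173, -0.001]
contact_force: [-0.7, -0.5, 0.8]
opening: 0.0293
finger_force: 30.0
```

```bash
python3 -c "
from h import *
c=bot.camera_info('top')
# sample b: near end and visible part from crop c1 (x3, offset 130,110)
P=np.array([[469,160],[499,160],[484,229],[514,222]])/3+[130,110]
w=world(P,.01,c)[:,:2];print(w.round(4).tolist())
ne=w[2:].mean(0);fe=w[:2].mean(0);d=fe-ne;print('near end',ne,'angle',np.arctan2(d[1],d[0]))
e=w[3]-w[2];print('end-edge angle',np.arctan2(e[0],-e[1]))
go((.540,-.127,.2))"
```

```text
[[0.584, -0.1011], [0.5843, -0.1309], [0.5152, -0.116], [0.5224, -0.1456]]
near end [ 0.51880179 -0.13079714] angle 0.22273032719782876
end-edge angle 0.23899066623762555
t 18.15 pos [0.5954 0.3136 0.1921] head -0.11 tilt [ 0.001  0.    -1.   ] open 0.02931197878012074
(0.54, -0.127, 0.2) slide [-0.133  8.881] turn -3.1
z to .189: 0.061
```

Emit:
play_rows(series=[{"grip": 0.1, "slide": [0, 0, 0], "turn": 0}, {"grip": 0.1, "slide": [0, 0, 0], "turn": 0}, {"grip": 0.1, "slide": [0, 0, 0], "turn": 0}, {"grip": 0.1, "slide": [0, 0, -0.3], "turn": 0}, {"grip": 0.1, "slide": [0, 0, -0.5], "turn": 0}, {"grip": 0.1, "slide": [0, 0, -0.4], "turn": 0}, {"grip": 0.1, "slide": [-0.06, 0.4, 0], "turn": 0}, {"grip": 0.1, "slide": [-0.06, 0.7, 0], "turn": 0}])

```text
time_s: 18.95
eef_pos: [0.5837, 0.2608, 0.2547]
eef_rot: [-3.135, 0.169, -0.006]
contact_force: [-1.1, -0.8, -0.2]
opening: 0.0419
finger_force: 0.0
```

Emit:
play_rows(series=[{"grip": -0.3, "slide": [-0.07, 0.75, 0], "turn": 0}, {"grip": -0.3, "slide": [-0.07, 0.75, 0], "turn": 0}, {"grip": -0.3, "slide": [-0.07, 0.75, 0], "turn": 0}, {"grip": -0.3, "slide": [-0.07, 0.75, 0], "turn": 0}, {"grip": -0.3, "slide": [-0.07, 0.75, 0], "turn": 0}, {"grip": -0.3, "slide": [-0.07, 0.75, 0], "turn": 0}, {"grip": -0.3, "slide": [-0.07, 0.75, 0], "turn": 0}, {"grip": -0.3, "slide": [-0.07, 0.75, 0], "turn": 0}])

```text
time_s: 19.75
eef_pos: [0.5222, -0.037, 0.2533]
eef_rot: [3.137, -0.173, 0.003]
contact_force: [-0.3, 0.2, 1.4]
opening: 0.0607
finger_force: 0.0
```

Emit:
play_rows(series=[{"grip": -0.3, "slide": [-0.07, 0.75, 0], "turn": 0}, {"grip": -0.3, "slide": [-0.07, 0.75, 0], "turn": 0}, {"grip": -0.3, "slide": [-0.08, 0.53, 0], "turn": 0}, {"grip": -0.3, "slide": [0, 0, 0], "turn": -0.9}, {"grip": -0.3, "slide": [0, 0, 0], "turn": -0.9}, {"grip": -0.3, "slide": [0, 0, 0], "turn": -0.9}, {"grip": -0.3, "slide": [0, 0, 0], "turn": -0.65}, {"grip": -0.3, "slide": [0, 0, 0], "turn": 0}])

```text
time_s: 20.55
eef_pos: [0.5006, -0.1354, 0.2529]
eef_rot: [3.121, 0.354, 0.002]
contact_force: [-0.6, 0.5, -1.1]
opening: 0.0603
finger_force: 0.0
```

```bash
python3 -c "
from h import *
im=bot.capture('wrist');cv2.imwrite('pics/w8.png',im[:,:,::-1])
go((.546,-.1247,.225))"
```

```text
t 20.6 pos [ 0.5006 -0.1354  0.2528] head 0.223 tilt [ 0.001 -0.    -1.   ] open 0.06025134214516155
(0.546, -0.1247, 0.225) slide [ 0.934 -0.007] turn -0.02
z to .189: 1.276
```

View pics/w8.png

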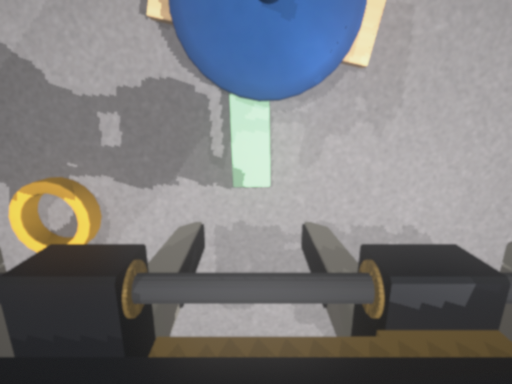

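```bash
python3 -c "
from h import *
c=bot.camera_info('wrist')
w=world([[231,97],[270,100],[233,187],[271,187]],.01,c)[:,:2];print(w.round(4).tolist())
for i in (0,1):
  d=w[i]-w[i+2];print(np.arctan2(d[1],d[0]))
ne=w[2:].mean(0);print(ne)
a=.225
for k in(.028,.05):print(k,ne+k*np.array([np.cos(a),np.sin(a)]))
"
```

```text
[[0.5799, -0.1], [0.5842, -0.1285], [0.5134, -0.1153], [0.5201, -0.1449]]
0.22720833422450304
0.25076311120346845
[ 0.51676575 -0.1301351 ]
0.028 [ 0.54405998 -0.12388812]
0.05 [ 0.56550545 -0.11897978]
```

Emit:
play_rows(series=[{"grip": -0.3, "slide": [0.4, -0.02, 0], "turn": 0}, {"grip": -0.3, "slide": [0.49, -0.02, 0], "turn": -0.1}, {"grip": -0.3, "slide": [0, 0, 0.4], "turn": 0}, {"grip": -0.3, "slide": [0, 0, 0.4], "turn": 0}, {"grip": -0.3, "slide": [0, 0, 0.3], "turn": 0}, {"grip": -0.3, "slide": [0, 0, 0.16], "turn": 0}, {"grip": -0.3, "slide": [0, 0, 0], "turn": 0}, {"grip": -0.3, "slide": [0, 0, 0], "turn": 0}])

```text
time_s: 21.4
eef_pos: [0.5435, -0.1235, 0.1894]
eef_rot: [3.12, 0.367, 0.001]
contact_force: [0.0, 0.4, 0.8]
opening: 0.0607
finger_force: 0.0
```

Emit:
play_rows(series=[{"grip": 0.2, "slide": [0, 0, 0], "turn": 0}, {"grip": 0.2, "slide": [0, 0, 0], "turn": 0}, {"grip": 1, "slide": [0, 0, 0], "turn": 0}, {"grip": 1, "slide": [0, 0, 0], "turn": 0}, {"grip": 1, "slide": [0, 0, 0], "turn": 0}, {"grip": 1, "slide": [0, 0, 0], "turn": 0}, {"grip": 1, "slide": [0, 0, 0], "turn": 0}])

```text
time_s: 22.1
eef_pos: [0.5433, -0.1235, 0.189]
eef_rot: [3.12, 0.368, 0.0]
contact_force: [-1.2, -0.3, 2.7]
opening: 0.0295
finger_force: 30.0
```

Emit:
play_rows(series=[{"grip": 1, "slide": [-0.04, 0, 0], "turn": 0}, {"grip": 1, "slide": [-0.08, 0, 0], "turn": 0}, {"grip": 1, "slide": [-0.08, 0, 0], "turn": 0}, {"grip": 1, "slide": [-0.08, 0, 0], "turn": 0}, {"grip": 1, "slide": [-0.08, 0, 0], "turn": 0}, {"grip": 1, "slide": [-0.08, 0, 0], "turn": 0}, {"grip": 1, "slide": [-0.08, 0, 0], "turn": 0}, {"grip": 1, "slide": [-0.08, 0, 0], "turn": 0}])

```text
time_s: 22.9
eef_pos: [0.5139, -0.1305, 0.189]
eef_rot: [3.12, 0.368, 0.001]
contact_force: [3.2, -0.0, 3.2]
opening: 0.0298
finger_force: 30.0
```

Emit:
play_rows(series=[{"grip": 1, "slide": [-0.1, 0, 0], "turn": 0}, {"grip": 1, "slide": [-0.1, 0, 0], "turn": 0}, {"grip": 1, "slide": [-0.15, 0, 0], "turn": 0}, {"grip": 1, "slide": [-0.2, 0, 0], "turn": 0}, {"grip": 1, "slide": [-0.2, 0, 0], "turn": 0}, {"grip": 1, "slide": [-0.1, 0, 0], "turn": 0}, {"grip": 1, "slide": [0, 0, 0], "turn": 0}, {"grip": 1, "slide": [0, 0, 0], "turn": 0}])

```text
time_s: 23.7
eef_pos: [0.4718, -0.1406, 0.1889]
eef_rot: [3.12, 0.367, -0.002]
contact_force: [-1.0, -0.6, 9.6]
opening: 0.0294
finger_force: 30.0
```

```bash
python3 -c "
from h import *
im=bot.capture('wrist');cv2.imwrite('pics/w9.png',im[:,:,::-1])
go()"
```

```text
t 23.75 pos [ 0.4718 -0.1406  0.189 ] head 0.235 tilt [-0.001 -0.    -1.   ] open 0.029243409009698927
z to .189: -0.001
```

View pics/w9.png

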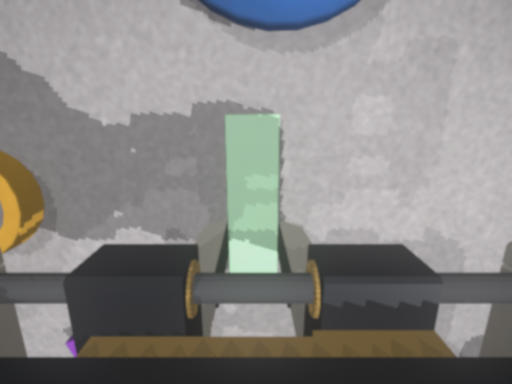

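Emit:
play_rows(series=[{"grip": 0.1, "slide": [0, 0, 0], "turn": 0}, {"grip": -0.1, "slide": [0, 0, 0], "turn": 0}, {"grip": -0.1, "slide": [0, 0, 0], "turn": 0}])

```text
time_s: 24.05
eef_pos: [0.4718, -0.1401, 0.1879]
eef_rot: [-3.119, -0.368, 0.003]
contact_force: [0.0, 0.3, 0.3]
opening: 0.0485
finger_force: 0.0
```

```bash
python3 -c "
from h import *
bot.capture('wrist')
c=bot.camera_info('wrist')
w=world([[226,115],[280,115]],.01,c)[:,:2].mean(0)
x,y=w-.05*np.array([np.cos(.235),np.sin(.235)])
print(w)
go((x,y,.235),(.5825,.180,-.11))"
```

```text
[ 0.54117878 -0.12242096]
t 24.1 pos [ 0.472  -0.1401  0.188 ] head 0.235 tilt [-0.002  0.001 -1.   ] open 0.049793712497743385
(np.float64(0.49255306099316426), np.float64(-0.13406310669366145), 0.235) slide [ 0.428 -0.023] turn -0.0
(0.5825, 0.18, -0.11) slide [ 3.212 -5.69 ] turn 3.45
z to .189: -0.02
```

Emit:
play_rows(series=[{"grip": -0.1, "slide": [0.2, -0.02, 0], "turn": 0}, {"grip": -0.1, "slide": [0.235, 0, 0], "turn": 0}, {"grip": -0.1, "slide": [0, 0, 0], "turn": 0}, {"grip": 1, "slide": [0, 0, 0], "turn": 0}, {"grip": 1, "slide": [0, 0, 0], "turn": 0}, {"grip": 1, "slide": [0, 0, 0], "turn": 0}, {"grip": 1, "slide": [0, 0, 0], "turn": 0}])

```text
time_s: 24.8
eef_pos: [0.4934, -0.1343, 0.1887]
eef_rot: [-3.12, -0.368, 0.0]
contact_force: [-0.1, -0.6, -1.8]
opening: 0.0298
finger_force: 30.0
```

```bash
python3 -c "
from h import *
go((.582,.180,-.11))"
```

```text
t 24.8 pos [ 0.4934 -0.1343  0.1887] head 0.235 tilt [-0.  0. -1.] open 0.029811155360501575
(0.582, 0.18, -0.11) slide [ 3.184 -5.701] turn 3.45
z to .189: -0.007
```

Emit:
play_rows(series=[{"grip": 1, "slide": [0, 0, -0.2], "turn": 0}, {"grip": 1, "slide": [0, 0, -0.5], "turn": 0}, {"grip": 1, "slide": [0, 0, -0.5], "turn": 0}, {"grip": 1, "slide": [0.15, -0.25, -0.3], "turn": 0}, {"grip": 1, "slide": [0.334, -0.6, 0], "turn": 0}, {"grip": 1, "slide": [0.35, -0.65, 0], "turn": 0}, {"grip": 1, "slide": [0.35, -0.65, 0], "turn": 0}, {"grip": 1, "slide": [0.35, -0.65, 0], "turn": 0}])

```text
time_s: 25.6
eef_pos: [0.5358, 0.0221, 0.2642]
eef_rot: [-3.12, -0.368, -0.001]
contact_force: [-0.1, -0.0, -1.7]
opening: 0.0292
finger_force: 30.0
```

Emit:
play_rows(series=[{"grip": 1, "slide": [0.35, -0.65, 0], "turn": 0}, {"grip": 1, "slide": [0.35, -0.65, 0], "turn": 0}, {"grip": 1, "slide": [0.35, -0.65, 0], "turn": 0}, {"grip": 1, "slide": [0.35, -0.65, 0], "turn": 0}, {"grip": 1, "slide": [0.25, -0.301, 0], "turn": 0.4}, {"grip": 1, "slide": [0, 0, 0], "turn": 0.9}, {"grip": 1, "slide": [0, 0, 0], "turn": 0.9}, {"grip": 1, "slide": [0, 0, 0], "turn": 0.8}])

```text
time_s: 26.4
eef_pos: [0.5817, 0.1815, 0.2637]
eef_rot: [-3.14, 0.107, 0.001]
contact_force: [-0.7, -0.5, -0.6]
opening: 0.0297
finger_force: 30.0
```

Emit:
play_rows(series=[{"grip": 1, "slide": [0, 0, 0.2], "turn": 0.45}, {"grip": 1, "slide": [0, 0, 0.3], "turn": 0}, {"grip": 1, "slide": [0, 0, 0.1], "turn": 0}, {"grip": 1, "slide": [0, 0, 0], "turn": 0}, {"grip": 1, "slide": [0, 0, 0], "turn": 0}])

```text
time_s: 26.9
eef_pos: [0.582, 0.1802, 0.2335]
eef_rot: [3.137, -0.172, -0.001]
contact_force: [0.2, -0.4, -1.6]
opening: 0.0302
finger_force: 30.0
```

```bash
python3 -c "
from h import *
im=bot.capture('wrist');cv2.imwrite('pics/w10.png',im[:,:,::-1])
go((.582,.180,-.11))"
```

```text
t 26.95 pos [0.5823 0.1801 0.234 ] head -0.11 tilt [ 0.  0. -1.] open 0.029232704144073828
(0.582, 0.18, -0.11) slide [-0.006  0.004] turn 0.0
z to .189: 0.901
```

View pics/w10.png

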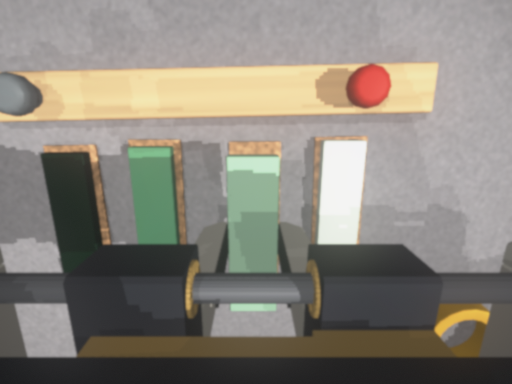

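Emit:
play_rows(series=[{"grip": 1, "slide": [0, 0, 0.25], "turn": 0}, {"grip": 1, "slide": [0, 0, 0.25], "turn": 0}, {"grip": 1, "slide": [0, 0, 0.15], "turn": 0}, {"grip": 1, "slide": [0, 0, 0.1], "turn": 0}, {"grip": 1, "slide": [0, 0, 0.06], "turn": 0}, {"grip": 1, "slide": [0, 0, 0.03], "turn": 0}, {"grip": 1, "slide": [0, 0, 0], "turn": 0}, {"grip": 1, "slide": [0, 0, 0], "turn": 0}])

```text
time_s: 27.75
eef_pos: [0.5824, 0.1801, 0.1921]
eef_rot: [-3.137, 0.173, -0.001]
contact_force: [-0.4, 0.2, -0.2]
opening: 0.0297
finger_force: 30.0
```

Emit:
play_rows(series=[{"grip": 0.15, "slide": [0, 0, 0], "turn": 0}, {"grip": 0.15, "slide": [0, 0, 0], "turn": 0}, {"grip": 0.15, "slide": [0, 0, 0], "turn": 0}, {"grip": 0.15, "slide": [0, 0, -0.2], "turn": 0}, {"grip": 0.15, "slide": [0, 0, -0.5], "turn": 0}, {"grip": 0.15, "slide": [0, 0, -0.6], "turn": 0}, {"grip": 0.15, "slide": [0, 0, -0.6], "turn": 0}, {"grip": 0.15, "slide": [-0.5, 0, -0.5], "turn": 0}])

```text
time_s: 28.55
eef_pos: [0.5589, 0.1824, 0.3149]
eef_rot: [-3.136, 0.175, -0.006]
contact_force: [-0.5, 0.7, 0.9]
opening: 0.0399
finger_force: 0.0
```

Emit:
play_rows(series=[{"grip": 0.15, "slide": [-0.7, 0, -0.5], "turn": 0}, {"grip": 0.15, "slide": [-0.7, 0, 0], "turn": 0}, {"grip": 0.15, "slide": [-0.7, 0, 0], "turn": 0}, {"grip": 0.15, "slide": [-0.4, 0, 0], "turn": 0}, {"grip": 0.15, "slide": [0, 0, 0], "turn": 0}, {"grip": 0.15, "slide": [0, 0, 0], "turn": 0}])

```text
time_s: 29.15
eef_pos: [0.4333, 0.1966, 0.3378]
eef_rot: [-3.136, 0.172, -0.003]
contact_force: [0.9, 0.6, 0.2]
opening: 0.0395
finger_force: 0.0
```

```bash
python3 -c "
from h import *
im=bot.capture('top')[100:220,130:390,::-1]; w=bot.capture('wrist')[:,:,::-1]
t=cv2.resize(im,(512,236),interpolation=cv2.INTER_CUBIC)
cv2.imwrite('pics/f.png',cv2.resize(np.vstack([t,w[:300]]),None,fx=1.1,fy=1.1))
go()"
```

```text
t 29.25 pos [0.4339 0.1964 0.3374] head -0.11 tilt [ 0.001  0.    -1.   ] open 0.03932299708828741
z to .189: 2.967
```

View pics/f.png

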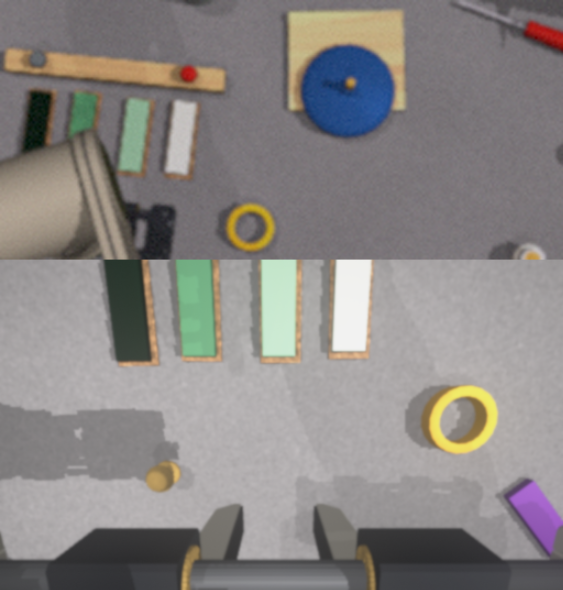

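All four samples lie on their marks in order, from near-white at the red knob to black at the grey knob. The margins are a few mm, and the lamp foot is level and has not moved.

```bash
python3 -c "
from bench import bot
print(bot.close_job())"
```

```text
the job is handed in; nothing more can be done
None
```

The job is handed in: the four samples lie on marks 1 to 4, lightest at the red knob to darkest at the other end, and the lamp foot looked level and in place in the last picture; the judging returned no result.

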